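Reload the stitcher's spool rack in reverse order

ROBOT

A 6-joint arm with a two-finger parallel gripper is mounted at the origin on the work surface. World frame = base frame: x ahead of the robot, y to its left, z up, the work surface at z = 0. Lengths are in m, angles in rad, forces in N, time in s.
With the tool pointing down it reaches from about 0.35 to 0.95 m from the base axis. Payload 17.4 kg.
Tool frame: the origin (TCP) lies midway between the tips of the shut fingers; the grasp point (between the pads) lies 19 mm behind it; x points along the fingers, z is the direction in which the jaws open and shut, and the axes are right-handed (so a half turn about x gives the same grasp; the last joint's range is limited). The gripper opens to 93 mm and grips with 3 to 60 N. Pads are 15 mm wide; open, the fingers measure 128 mm over their backs; the gripper's body (75 mm by 188 mm) begins 65 mm behind the grasp point.
Start: joints at [1.233, 0.116, 1.442, -0, 1.584, -0.038], TCP at [0.199, 0.645, 0.219] pointing down, gripper open.
Joint ranges: [-2.83, 2.83], [-0.83, 2.19], [0.07, 2.5], [-1.14, 4.28], [0.01, 3], [-2.97, 2.97]. Speed limits (rad/s): [1.89, 1.89, 2.22, 3.14, 3.14, 3.14].

INTERFACE

Orientations are given as a rotation vector (axis times angle).
In Python, from cell import status, imaging, sign_off gives the robot as it stands.
- The arm moves only by the tool apply_moves, never from a script. Its argument "deltas" is a list that holds one entry, the list of rows, each a list of 7 numbers: the turn, a rotation vector about the tool's x, y, z in degrees, then the shift along the tool's x, y, z in m, then the closure, from 0 (fully open) to 1 (shut). A call has 1 to 10 rows; each row is the pose to reach, as a shift and turn from the pose commanded when the call began, along the tool's axes at that moment; what a row does not reach only later rows make up. A row lasts 1/8 s, in which the tool goes at most 62.5 mm and 10.7 degrees, less where a joint would pass 70% of its speed; a pose out of reach is approached as far as the arm can. A call with a gripper value outside its range is refused whole. The fingers move at their own pace and stop on an object; "newtons" is the grip in N (left out, the last holds). Time passes only in rows, so rows that repeat a pose let the fingers close. It gives the time, the measured TCP pose, the force and the opening at its end, in the units of the state.
- status.get_obs(): the state, without advancing time (a new reading comes with each control period).
- imaging.get_image(name): name is "side" or "top" or "wrist"; returns (picture, depth): 400x640x3 uint8, red, green, blue; 400x640 float32, m along the optical axis (not along the pixel's ray), 0 where there is no reading.
- imaging.camera_params(name): a dict with "fx", "fy", "cx", "cy" (pixels), "world_to_cam" (4x4, takes a point from world to camera coordinates). Camera axes: x right, y up, looking along -z (the intrinsics and any distortion apply to the point x, -y, -z); pixel columns grow to the right and rows downward; lengths in m; the calibration is good to about 2 mm. The wrist camera is an equidistant fisheye: a pixel r from the principal point sees the ray r / f radians off the axis. A picture is of the moment at which its call begins: read the wrist's pose just before it. camera_params takes no time and is no camera call; for the wrist camera it gives the pose at the moment of the call.
- sign_off(): hands the job in, once; it reports no verdict.
The state is a dict: "time_s": time; "joint_pos": joint angles; "qd": joint speeds; "tau": joint torques, N m; "tcp_pos": TCP position; "tcp_rot": TCP orientation; "ft_force": force on the tool from outside, world axes, zero at the start; "torque": the same for the moment, N m; "gripper_width": opening from 0.0 (shut) to 1.0 (fully open).
Only numpy, scipy, OpenCV 4.12 (cv2) and the standard library are available. Lean on these libraries where they do the work, as an engineer would, in place of code of your own. Each camera call takes 0.05 s, during which the arm holds its last target.

TASK

Move the four wire spools from the grey rack to the empty wooden rack in reverse order, counted from the black end stops: the spool that stands next to the black stop on the grey rack goes on the place farthest from the black stop on the wooden rack, and so on down the row. Set each spool down upright over the pin of its place, flat on its seat; do not drop or topple any, and leave all four standing released.

Things in the scene. Friction and masses are not known exactly. Their poses are not given: they have to be found in the camera images.
- spool_red_mid (a point): Loose wire spool, red flanges with silvery wire between, standing upright (z up) on the red disc: 52 mm across, 48 mm high, straight 26 mm bore, about 0.18 kg. The point is its centre, 24 mm above its underside. Grip it across the flanges at half height or a little above, fingers on the rack's long sides (neighbours stand 70 mm apart along the row).
- spool_yellow_mid (a point): Loose wire spool, yellow flanges with silvery wire between, standing upright (z up) on the yellow disc: 52 mm across, 48 mm high, straight 26 mm bore, about 0.18 kg. The point is its centre, 24 mm above its underside. Grip it across the flanges at half height or a little above, fingers on the rack's long sides (neighbours stand 70 mm apart along the row).
- spool_blue_mid (a point): Loose wire spool, blue flanges with silvery wire between, standing upright (z up) on the blue disc: 52 mm across, 48 mm high, straight 26 mm bore, about 0.18 kg. The point is its centre, 24 mm above its underside. Grip it across the flanges at half height or a little above, fingers on the rack's long sides (neighbours stand 70 mm apart along the row).
- spool_green_mid (a point): Loose wire spool, green flanges with silvery wire between, standing upright (z up) on the green disc: 52 mm across, 48 mm high, straight 26 mm bore, about 0.18 kg. The point is its centre, 24 mm above its underside. Grip it across the flanges at half height or a little above, fingers on the rack's long sides (neighbours stand 70 mm apart along the row).
- disc_red: Flat red disc, 62 mm across and 5 mm thick, fixed on the grey rack, with an upright steel pin at its centre (8 mm thick, standing 12 mm above the disc). It marks for good the place where the red spool stood. Origin: centre of its underside.
- disc_yellow: Flat yellow disc, 62 mm across and 5 mm thick, fixed on the grey rack, with an upright steel pin at its centre (8 mm thick, standing 12 mm above the disc). It marks for good the place where the yellow spool stood. Origin: centre of its underside.
- disc_blue: Flat blue disc, 62 mm across and 5 mm thick, fixed on the grey rack, with an upright steel pin at its centre (8 mm thick, standing 12 mm above the disc). It marks for good the place where the blue spool stood. Origin: centre of its underside.
- disc_green: Flat green disc, 62 mm across and 5 mm thick, fixed on the grey rack, with an upright steel pin at its centre (8 mm thick, standing 12 mm above the disc). It marks for good the place where the green spool stood. Origin: centre of its underside.
- rack_old: Dark grey steel rack, full at the start. 326 x 84 mm, 12 mm thick, fixed. Origin: centre of its underside; x along the row, away from its black end stop (16 mm thick, at x -155 mm, top 42 mm above the bench); z up. Places at x -105, -35, 35, 105 mm, y 0, each with one coloured disc, in varying order; the spools' undersides are 17 mm above the bench.
- rack_new: Empty brown wooden rack. 326 x 84 mm, 12 mm thick, fixed. Origin: centre of its underside; x along the row, away from its black end stop (16 mm thick, at x -155 mm, top 42 mm above the bench); z up. Places at x -105, -35, 35, 105 mm, y 0, each a metal seat 62 mm wide, top 17 mm above the bench, with a central pin 8 mm thick, 12 mm high, that enters the spool's bore (9 mm play). Tools and a 100 mm bottle stand between the racks.
Things that resemble listed ones, but are neither listed nor needed, are in the scene too. Leave any white look-alike of the part that bears spool_red_mid alone.

How it is judged:
By the outcome, as a careful person would: the job done as asked, in the order asked, and still so for the second after the job is handed in, with the robot touching nothing.
It also fails if it takes over 120 s, if anything falls off the work surface, if the arm or the gripper's body presses on something with over 40 N, if the wrist force passes 120 N, or if a joint passes its speed limit or range.

## Working session

There is one attempt and no reset: what is moved stays moved. The work goes in short steps, Python scripts to look and compute and a tool call to move; the robot and the scene stay as the last step left them, time stands still between calls to the robot, and variables do not carry over. Pictures are saved under pics/ and viewed, and the job is handed in when it is done.

Besides the shell and the picture viewer there is one more tool, called after "Request:" as name([rows], argument=value, ...), one row to a line, values as JSON. apply_moves: Moves the arm, as the interface text tells. Its arguments: {"type":"object","properties":{"deltas":{"type":"array"},"newtons":{"type":"number"}},"required":["deltas"]}

```bash
ls; mkdir -p pics; python3 - <<'E'
from cell import status, imaging
import cv2, numpy as np
print(status.get_obs())
for n in ["side","top","wrist"]:
    p=imaging.camera_params(n); print(n,p)
    im,d=imaging.get_image(n)
    np.savez(f"pics/{n}0.npz",im=im,d=d,**{k:v for k,v in p.items() if k in("fx","fy","cx","cy","world_to_cam")})
    cv2.imwrite(f"pics/{n}0.png",im[:,:,::-1])
E
```

```text
pics
{'time_s': 0.0, 'joint_pos': array([ 1.23318343e+00,  1.16464793e-01,  1.44224123e+00, -3.96699434e-05,
        1.58401813e+00, -3.77837781e-02]), 'qd': array([ 0.0004784 ,  0.00044258,  0.00054922, -0.0010471 , -0.00035624,
        0.00053502]), 'tau': array([-4.43500292e-03, -7.21279120e+01, -6.22603297e+01,  7.78318732e-02,
        2.37351627e-02, -1.32110445e-04]), 'tcp_pos': array([0.1993079 , 0.64469075, 0.2179344 ]), 'tcp_rot': array([-0.98623565,  1.33718803,  0.98512383]), 'ft_force': array([ 0.7715284 ,  0.14173728, -0.04249913]), 'torque': array([-0.03259545,  0.01089209,  0.01233205]), 'gripper_width': 0.9999239698645556}
side {'fx': 412.4014530344912, 'fy': 412.4014530344912, 'cx': 316.1087206887885, 'cy': 203.11836927249314, 'world_to_cam': array([[-0.99234457, -0.12201868, -0.01907099,  0.54534898],
       [ 0.04491415, -0.50041114,  0.86462212, -0.10583655],
       [-0.11504339,  0.85714651,  0.50206064, -0.6840511 ],
       [ 0.        ,  0.        ,  0.        ,  1.        ]])}
top {'fx': 423.72669856108797, 'fy': 423.72669856108797, 'cx': 321.86683430668313, 'cy': 204.14415712131438, 'world_to_cam': array([[ 1.85911038e-05, -9.99991705e-01,  4.07312151e-03,
        -2.55230626e-02],
       [ 9.95971133e-01,  3.83770874e-04,  8.96736046e-02,
        -5.52670142e-01],
       [-8.96744238e-02,  4.05504431e-03,  9.95962878e-01,
        -7.71419330e-01],
       [ 0.00000000e+00,  0.00000000e+00,  0.00000000e+00,
         1.00000000e+00]])}
wrist {'fx': 309.70691628693146, 'fy': 309.70691628693146, 'cx': 319.3701733164238, 'cy': 195.35941438130254, 'world_to_cam': array([[ 0.29592385,  0.95520836, -0.00246123, -0.67370024],
       [-0.92236836,  0.28507827, -0.2607048 ,  0.02958454],
       [-0.24832577,  0.07941893,  0.96541543, -0.39089324],
       [ 0.        ,  0.        ,  0.        ,  1.        ]])}
```

View pics/side0.png

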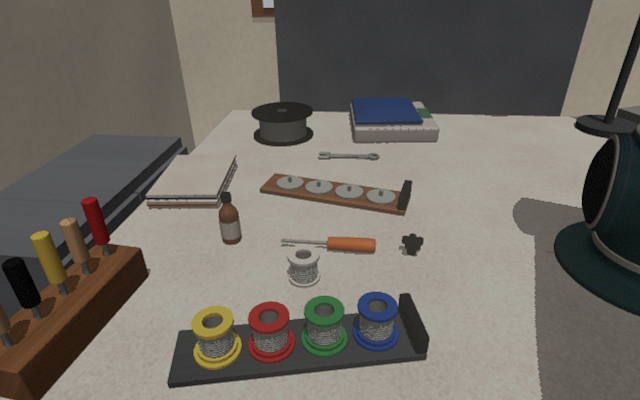

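View pics/top0.png

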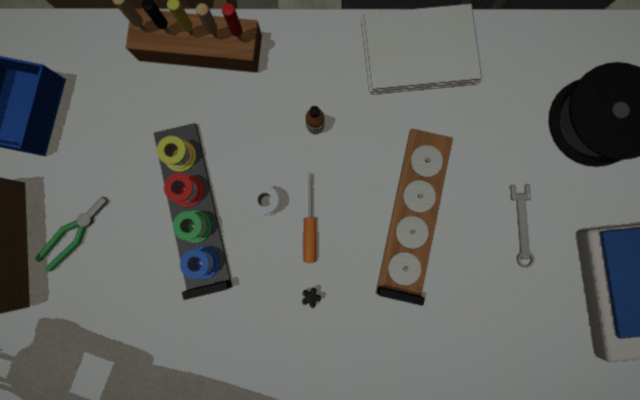

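View pics/wrist0.png

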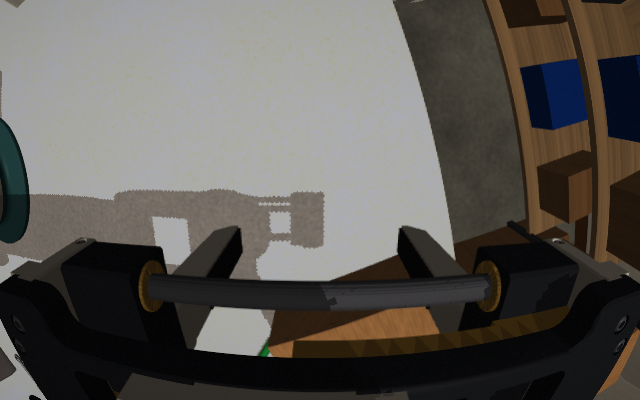

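The grey rack (top view, cols 160–230) reads, counting from its black stop at (206,290): blue (200,263), green (193,226), red (184,189), yellow (178,153). The white look-alike spool at (265,200) is to be left alone. The wooden rack's stop is at (401,296), with seats at (404,268), (412,232), (419,196) and (427,160). So blue goes to the top seat and yellow to the one next to the stop.

```bash
cat > h.py <<'E'
import numpy as np, cv2
from scipy.spatial.transform import Rotation as R
def load(n,k=0):
    f=np.load(f"pics/{n}{k}.npz"); return f["im"],f["d"],{q:f[q] for q in("fx","fy","cx","cy","world_to_cam")}
def rays(p,u,v):
    W=np.array(p["world_to_cam"]); Rm=W[:3,:3]; o=-Rm.T@W[:3,3]
    d=np.stack([(u-p["cx"])/p["fx"],-(v-p["cy"])/p["fy"],-np.ones_like(u,float)],-1)
    return o,d@Rm
def plane(p,u,v,z):
    o,d=rays(p,np.asarray(u,float),np.asarray(v,float)); t=(z-o[2])/d[...,2]; return o+t[...,None]*d
def cloud(p,D):
    v,u=np.mgrid[:400,:640]; o,d=rays(p,u.astype(float),v.astype(float)); return o+d*D[...,None]
def masks(im):
    h=cv2.cvtColor(im,cv2.COLOR_RGB2HSV); H,S,V=h[...,0],h[...,1],h[...,2]
    s=(S>110)&(V>40)
    return dict(yellow=s&(H>20)&(H<35),red=s&((H<6)|(H>174)),green=s&(H>45)&(H<85),blue=s&(H>100)&(H<130))
E
python3 - <<'E'
from h import *
for n in("top","side"):
    im,D,p=load(n); C=cloud(p,D); ms=masks(im)
    for k,m in ms.items():
        q=m&(C[...,2]>.058)&(C[...,2]<.072)&(C[...,0]>.3)&(C[...,0]<.8)&(C[...,1]>.1)&(C[...,1]<.45)
        v,u=np.nonzero(q); P=plane(p,u,v,.065)[:,:2].astype(np.float32)
        c,r=cv2.minEnclosingCircle(P); hull=cv2.convexHull(P); e=cv2.fitEllipse(hull)
        print(n,k,len(u),np.round(c,4),round(r*2e3,1),"ell",np.round(e[0],4),np.round(np.array(e[1])*1e3,1),"z",np.median(C[q][:,2]).round(4))
        # discs
        q=m&(C[...,2]>.010)&(C[...,2]<.0205)&(C[...,0]>.3)&(C[...,0]<.8)&(C[...,1]>.1)&(C[...,1]<.45)
        if q.sum()>20: print("    lowflange/disc z",np.median(C[q][:,2]).round(4))
    # seats
    h=cv2.cvtColor(im,cv2.COLOR_RGB2HSV)
    q=(h[...,1]<40)&(h[...,2]>90)&(C[...,2]>.012)&(C[...,2]<.024)&(C[...,1]<0)&(C[...,1]>-.4)&(C[...,0]>.25)&(C[...,0]<.8)
    n_,lab,st,ce=cv2.connectedComponentsWithStats(q.astype(np.uint8))
    for i in range(1,n_):
        if st[i,4]<150: continue
        v,u=np.nonzero(lab==i); P=plane(p,u,v,.017)[:,:2].astype(np.float32)
        c,r=cv2.minEnclosingCircle(P); e=cv2.fitEllipse(cv2.convexHull(P))
        print(n,"seat",st[i,4],ce[i].round(1),np.round(c,4),round(r*2e3,1),"ell",np.round(e[0],4),np.round(np.array(e[1])*1e3,1),"z",np.median(C[lab==i][:,2]).round(4))
E
```

```text
top yellow 503 [0.6466 0.2474] 53.3 ell [0.6469 0.247 ] [50.  52.6] z 0.0645
    lowflange/disc z 0.0166
top red 507 [0.5796 0.2321] 52.7 ell [0.5793 0.2321] [50.3 51.8] z 0.0646
    lowflange/disc z 0.0166
top green 480 [0.5109 0.2138] 51.3 ell [0.5111 0.2134] [49.2 50.8] z 0.0646
    lowflange/disc z 0.0155
top blue 515 [0.4438 0.1995] 52.6 ell [0.4437 0.199 ] [50.1 51.5] z 0.0648
    lowflange/disc z 0.0168
top seat 753 [426.2 160.8] [ 0.6372 -0.2256] 61.1 ell [ 0.6371 -0.2255] [59.8 60.2] z 0.0169
top seat 772 [418.9 196. ] [ 0.5691 -0.2101] 61.4 ell [ 0.5691 -0.2102] [59.1 60.7] z 0.0169
top seat 794 [411.6 231.8] [ 0.5011 -0.1952] 61.3 ell [ 0.5011 -0.1949] [59.8 60.4] z 0.0171
top seat 814 [404.1 268.4] [ 0.433  -0.1795] 61.2 ell [ 0.433  -0.1795] [60.1 60.5] z 0.0171
side yellow 886 [0.6464 0.2516] 55.0 ell [0.6467 0.2517] [50.3 55.2] z 0.0637
    lowflange/disc z 0.0161
side red 844 [0.579  0.2368] 55.1 ell [0.5792 0.2369] [50.8 54.5] z 0.0637
    lowflange/disc z 0.0161
side green 647 [0.5107 0.2184] 52.8 ell [0.5117 0.218 ] [48.8 52.1] z 0.0638
    lowflange/disc z 0.016
side blue 732 [0.4438 0.2041] 54.1 ell [0.4443 0.2039] [49.8 53.7] z 0.0636
    lowflange/disc z 0.016
side seat 248 [289.7 182.6] [ 0.6369 -0.2194] 65.3 ell [ 0.6364 -0.2197] [58.5 64.7] z 0.0158
side seat 263 [318.7 186.8] [ 0.569  -0.2058] 62.7 ell [ 0.5685 -0.2056] [58.8 62.3] z 0.0156
side seat 288 [349.1 191.3] [ 0.4996 -0.189 ] 63.9 ell [ 0.5005 -0.1897] [59.3 62.6] z 0.0155
side seat 312 [380.7 196.1] [ 0.4322 -0.1745] 62.8 ell [ 0.4325 -0.1747] [59.1 62.6] z 0.0156
```

```bash
cat >> h.py <<'E'
def toolR(yaw):  # tool x down, z (jaw) horizontal at yaw
    x=np.array([0,0,-1.]); z=np.array([np.cos(yaw),np.sin(yaw),0]); return np.stack([x,np.cross(z,x),z],1)
def delta(target,yaw=None):
    from cell import status
    s=status.get_obs(); T=R.from_rotvec(s["tcp_rot"]).as_matrix()
    d=T.T@(np.array(target)-s["tcp_pos"])
    w=np.zeros(3)
    if yaw is not None: w=np.degrees(R.from_matrix(T.T@toolR(yaw)).as_rotvec())
    print("turn",w.round(2),"shift",d.round(4),"now",s["tcp_pos"].round(4),"t",s["time_s"],"g",s["gripper_width"],"F",s["ft_force"].round(1))
    return w,d
E
python3 - <<'E'
from h import *
from cell import status
s=status.get_obs(); T=R.from_rotvec(s["tcp_rot"]).as_matrix(); print(T.round(3))
P=np.array([[.6468,.2474],[.5795,.2323],[.511,.2138],[.4438,.1994]])  # top y
W=np.array([[.6372,-.2256],[.5691,-.2101],[.5011,-.1951],[.433,-.1795]])
for A in(P,W):
    c=A.mean(0);u=A[0]-A[3];u/=np.linalg.norm(u);print(c,np.degrees(np.arctan2(u[1],u[0])), (c+np.outer([.105,.035,-.035,-.105],u)).round(4).tolist())
for y in (90,-90): print(y); delta([.5795,.2323,.2],np.radians(y))
im,D,p=load("top"); C=cloud(p,D)
q=(C[...,2]>.05)&(abs(C[...,1])<.15)&(C[...,0]<.9)&(C[...,0]>.3); b=C[q]
for zz in(.05,.07,.09): 
    k=b[b[:,2]>zz]; print(zz,len(k),k.min(0).round(3),k.max(0).round(3))
E
```

```text
[[-0.    -0.955  0.295]
 [-0.001  0.295  0.955]
 [-1.     0.    -0.001]]
[0.545275 0.223225] 13.303430435624119 [[0.6475, 0.2474], [0.5793, 0.2313], [0.5112, 0.2152], [0.4431, 0.1991]]
[ 0.5351   -0.202575] -12.721772040118475 [[0.6375, -0.2257], [0.5692, -0.2103], [0.501, -0.1949], [0.4327, -0.1795]]
90
turn [-1.718e+01 -5.000e-02 -1.000e-02] shift [ 0.0183 -0.485  -0.2817] now [0.1993 0.6447 0.2181] t 0.15 g 0.9980790188890106 F [ 0.4  0.5 -0. ]
-90
turn [ 1.6282e+02 -1.0000e-02  7.0000e-02] shift [ 0.0183 -0.485  -0.2817] now [0.1993 0.6447 0.2181] t 0.15 g 0.9980790188890106 F [ 0.4  0.5 -0. ]
0.05 2730 [ 0.481 -0.027  0.05 ] [0.898 0.15  0.818]
0.07 1566 [ 0.481 -0.022  0.07 ] [0.869 0.14  0.818]
0.09 1481 [ 0.481 -0.022  0.09 ] [0.869 0.14  0.818]
```

Measurements agree: spool tops are at 65 mm, seats at 17 mm, and pitch is 70 mm along the rows at +13.3° and −12.7°. With the jaw along world y for both racks, no turning is needed between them. I'll move above blue first.

Request:
apply_moves([
  [[-1.7,0,0,0.005,-0.02,-0.02,0],[-4,0,0,0.01,-0.06,-0.06,0],[-6,0,0,0.02,-0.105,-0.105,0],[-9,0,0,0.03,-0.15,-0.15,0],[-11,0,0,0.04,-0.2,-0.195,0],[-13,0,0,0.045,-0.245,-0.24,0],[-15,0,0,0.05,-0.29,-0.28,0],[-16,0,0,0.055,-0.33,-0.318,0],[-17.2,0,0,0.06,-0.352,-0.342,0],[-17.2,0,0,0.068,-0.364,-0.352,0]],
], newtons=25)

```text
time_s: 1.4
tcp_pos: [0.4438, 0.1997, 0.1505]
tcp_rot: [-1.208, 1.21, 1.208]
ft_force: [0.5, -0.1, -0.2]
gripper_width: 0.998
```

```bash
cat > snap.py <<'E'
import sys
from cell import status, imaging
import cv2,numpy as np
def snap(k,names):
    for n in names:
        p=imaging.camera_params(n); im,d=imaging.get_image(n)
        np.savez(f"pics/{n}{k}.npz",im=im,d=d,**{q:v for q,v in p.items() if q in("fx","fy","cx","cy","world_to_cam")})
        cv2.imwrite(f"pics/{n}{k}.png",im[:,:,::-1])
if __name__=="__main__": snap(sys.argv[1],sys.argv[2:])
E
python3 snap.py 1 wrist side; python3 -c "
from h import *
delta([.4431,.2006,.027],np.pi/2)
from cell import status;print(status.get_obs()['joint_pos'])"
```

```text
turn [-0.09 -0.03 -0.08] shift [ 0.1226 -0.      0.0002] now [0.4432 0.2004 0.1496] t 1.5 g 0.996625128936401 F [-1.2  0.3 -0.3]
[ 3.72226471e-01 -2.78188955e-01  1.92408924e+00 -1.00862498e-05
  1.49710480e+00 -1.19707202e+00]
```

View pics/wrist1.png

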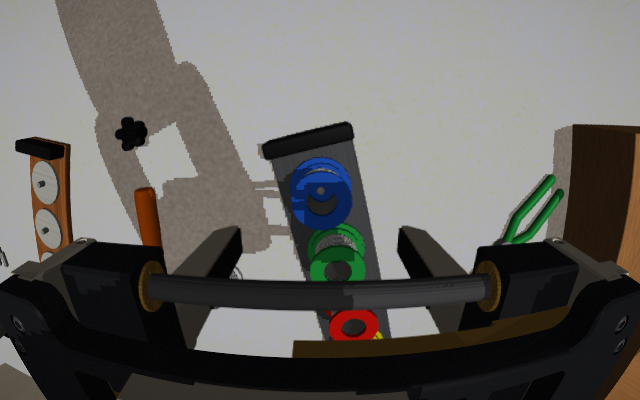

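View pics/side1.png

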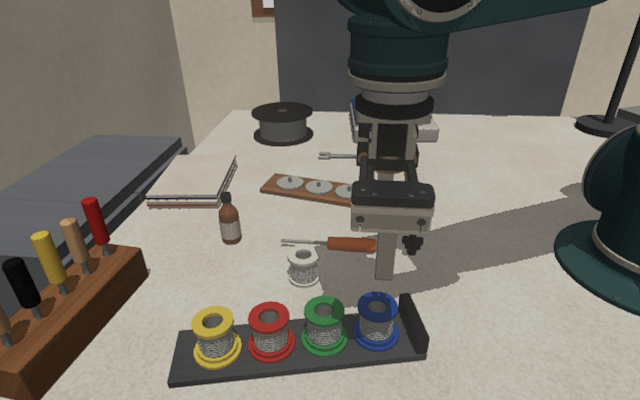

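The wrist view shows blue at (322,192), centred between the fingers, and the side view shows the gripper above blue. I'll cross-check the y position with the wrist fisheye.

```bash
cat >> h.py <<'E'
def fish(p,u,v):
    W=np.array(p["world_to_cam"]); Rm=W[:3,:3]; o=-Rm.T@W[:3,3]
    a=(u-p["cx"])/p["fx"]; b=(v-p["cy"])/p["fy"]; th=np.hypot(a,b)+1e-9
    k=np.tan(th)/th
    return o,np.stack([a*k,-b*k,-np.ones_like(a)],-1)@Rm
def fcloud(p,D):
    v,u=np.mgrid[:400,:640]; o,d=fish(p,u.astype(float),v.astype(float)); return o+d*D[...,None]
def fplane(p,u,v,z):
    o,d=fish(p,np.asarray(u,float),np.asarray(v,float)); return o+((z-o[2])/d[...,2])[...,None]*d
E
python3 - <<'E'
from h import *
im,D,p=load("wrist",1); C=fcloud(p,D); ms=masks(im)
for k in("blue","green","red"):
    q=ms[k]&(C[...,2]>.058)&(C[...,2]<.072)
    v,u=np.nonzero(q); P=fplane(p,u,v,.065)[:,:2].astype(np.float32)
    e=cv2.fitEllipse(cv2.convexHull(P)); c,r=cv2.minEnclosingCircle(P)
    print(k,len(u),np.round(c,4),r*2e3,np.round(e[0],4),np.round(e[1],4),np.median(C[q][:,2]))
h=cv2.cvtColor(im,cv2.COLOR_RGB2HSV)
q=(h[...,1]<40)&(h[...,2]>90)&(C[...,2]>.012)&(C[...,2]<.024)&(C[...,1]<-.1)&(C[...,1]>-.4)&(C[...,0]<.6)
n_,lab,st,ce=cv2.connectedComponentsWithStats(q.astype(np.uint8))
for i in range(1,n_):
    if st[i,4]<150: continue
    v,u=np.nonzero(lab==i); P=fplane(p,u,v,.017)[:,:2].astype(np.float32); e=cv2.fitEllipse(cv2.convexHull(P)); print(ce[i],e, np.median(C[lab==i][:,2]))
E
```

```text
blue 2133 [0.4435 0.2008] 52.497487515211105 [0.4436 0.2009] [0.0512 0.0522] 0.06429075524345329
green 1182 [0.4966 0.216 ] 67.08387285470963 [0.5139 0.2158] [0.0494 0.0986] 0.06421428534114187
red 1064 [0.5771 0.2336] 53.7068173289299 [0.5775 0.2337] [0.0461 0.0531] 0.06408717237930037
[ 44.67929293 182.15782828] ((0.4325864613056183, -0.1778448522090912), (0.05991338565945625, 0.060606397688388824), 22.127639770507812) 0.016849009147250543
[ 48.0484115  228.39183056] ((0.5008161664009094, -0.19318367540836334), (0.05954049900174141, 0.06016656011343002), 85.79474639892578) 0.01678758414999809
```

The wrist agrees to within 1.5 mm in y, so I'll use top y + 1.5 mm for everything. I'll descend and grip blue.

Request:
apply_moves([
  [[0,0,0,0.03,0,0,0],[0,0,0,0.07,0,0,0],[0,0,0,0.1,0,0,0],[0,0,0,0.116,0,0,0],[0,0,0,0.123,0,0,0],[0,0,0,0.123,0,0,0.3],[0,0,0,0.123,0,0,0.7],[0,0,0,0.123,0,0,1],[0,0,0,0.123,0,0,1],[0,0,0,0.123,0,0,1]],
], newtons=25)

```text
time_s: 2.75
tcp_pos: [0.4433, 0.2011, 0.0278]
tcp_rot: [-1.209, 1.209, 1.209]
ft_force: [-0.2, 0.7, 2.0]
gripper_width: 0.544
```

Request:
apply_moves([
  [[0,0,0,0,0,0,1],[0,0,0,0,0,0,1],[0,0,0,0,0,0,1]],
], newtons=25)

```text
time_s: 3.12
tcp_pos: [0.4433, 0.2011, 0.0279]
tcp_rot: [-1.21, 1.209, 1.209]
ft_force: [-1.8, -1.3, 4.7]
gripper_width: 0.541
```

Request:
apply_moves([
  [[0,0,0,-0.01,0,0,1],[0,0,0,-0.03,0,0,1],[0,0,0,-0.06,0,0,1],[0,0,0,-0.09,0,0,1],[0,0,0,-0.11,0,0,1],[0,0,0,-0.115,0,0,1],[0,0,0,-0.115,0,0,1]],
])

```text
time_s: 4.0
tcp_pos: [0.443, 0.201, 0.1421]
tcp_rot: [-1.209, 1.21, 1.21]
ft_force: [-0.8, -0.2, -1.5]
gripper_width: 0.539
```

```bash
python3 snap.py 2 side;  python3 -c "
from h import *
delta([.6375,-.2242,.143],np.pi/2)"
```

```text
turn [ 0.02 -0.03 -0.07] shift [-0.0014 -0.1945 -0.4252] now [0.4429 0.201  0.1416] t 4.05 g 0.5388674783822266 F [ 0.6  0.7 -1.4]
```

View pics/side2.png

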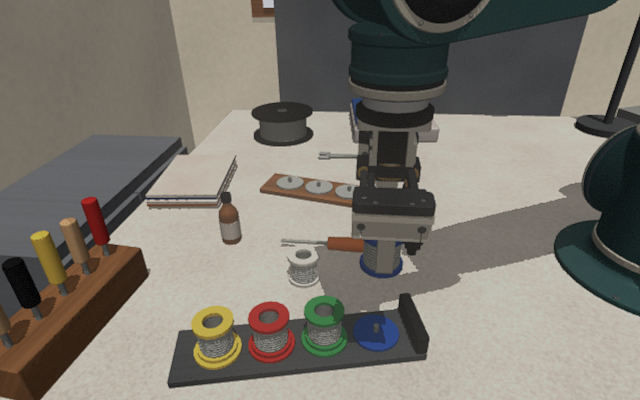

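Blue is lifted upright (side view, 381,258). I'll carry it to the far seat.

Request:
apply_moves([
  [[0,0,0,0,-0.009,-0.02,1],[0,0,0,0,-0.03,-0.065,1],[0,0,0,0,-0.055,-0.12,1],[0,0,0,0,-0.08,-0.175,1],[0,0,0,0,-0.105,-0.23,1],[0,0,0,0,-0.13,-0.285,1],[0,0,0,0,-0.155,-0.34,1],[0,0,0,0,-0.177,-0.388,1],[0,0,0,0,-0.19,-0.416,1],[0,0,0,0,-0.1945,-0.425,1]],
])

```text
time_s: 5.3
tcp_pos: [0.6377, -0.2251, 0.1407]
tcp_rot: [-1.207, 1.211, 1.211]
ft_force: [0.3, 0.9, -1.8]
gripper_width: 0.546
```

Request:
apply_moves([
  [[0,0,0,0,0,0,1],[0,0,0,0,0,0,1]],
])

```text
time_s: 5.55
tcp_pos: [0.6376, -0.2227, 0.1425]
tcp_rot: [-1.21, 1.209, 1.21]
ft_force: [-0.6, -0.3, -0.8]
gripper_width: 0.543
```

```bash
python3 snap.py 3 wrist side;  python3 -c "
from h import *
delta([.6375,-.2242,.028],np.pi/2)"
```

```text
turn [ 0.08 -0.    0.02] shift [ 0.1149  0.0002 -0.0014] now [ 0.6377 -0.2228  0.1429] t 5.65 g 0.5437164867704254 F [-0.1 -0.2 -1.2]
```

View pics/wrist3.png

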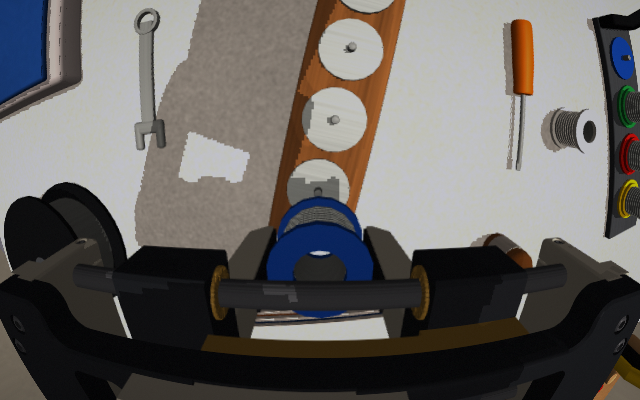

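View pics/side3.png

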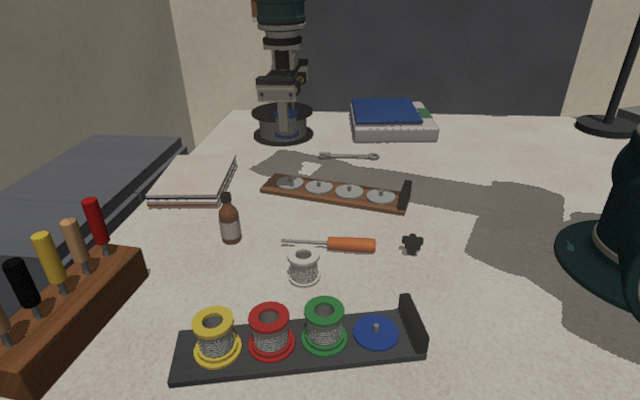

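```bash
python3 - <<'E'
from h import *
im,D,p=load("wrist",3); C=fcloud(p,D)
h=cv2.cvtColor(im,cv2.COLOR_RGB2HSV)
q=(h[...,1]<40)&(h[...,2]>90)&(C[...,2]>.012)&(C[...,2]<.024)&(C[...,1]<-.1)&(C[...,1]>-.4)&(C[...,0]<.62)
n_,lab,st,ce=cv2.connectedComponentsWithStats(q.astype(np.uint8))
for i in range(1,n_):
    if st[i,4]<150: continue
    v,u=np.nonzero(lab==i); P=fplane(p,u,v,.017)[:,:2].astype(np.float32); e=cv2.fitEllipse(cv2.convexHull(P)); print(ce[i].round(),np.round(e[0],4),np.round(e[1],4), np.median(C[lab==i][:,2]))
ms=masks(im); q=ms["blue"]&(C[...,0]>.5)&(C[...,1]<-.1)&(C[...,1]>-.4)&(C[...,2]>.165)
v,u=np.nonzero(q);print("top z",np.percentile(C[q][:,2],[5,50,95])); zt=np.median(C[q][:,2])
P=fplane(p,u,v,zt)[:,:2].astype(np.float32);print(cv2.fitEllipse(cv2.convexHull(P)))
E
```

```text
[368.   5.] [ 0.4267 -0.1811] [0.0648 0.0753] 0.016406942273037017
[350.  49.] [ 0.5016 -0.1942] [0.06   0.0609] 0.016381851641702083
[334. 119.] [ 0.5695 -0.2095] [0.0601 0.0603] 0.016373500426608484
[318. 167.] [ 0.6144 -0.226 ] [0.0124 0.0627] 0.016327360231911336
top z [0.17741798 0.17891934 0.1799998 ]
((0.5462884306907654, -0.22894378006458282), (0.2322872281074524, 0.40576812624931335), 177.2521514892578)
```

Request:
apply_moves([
  [[0,0,0,0.02,0,-0.001,1],[0,0,0,0.05,0,-0.0015,1],[0,0,0,0.075,0,-0.0015,1],[0,0,0,0.092,0,-0.0015,1],[0,0,0,0.1,0,-0.0015,1],[0,0,0,0.106,0,-0.0015,1],[0,0,0,0.11,0,-0.0015,1],[0,0,0,0.113,0,-0.0015,1],[0,0,0,0.1145,0,-0.0015,1],[0,0,0,0.1145,0,-0.0015,1]],
])

```text
time_s: 6.9
tcp_pos: [0.6379, -0.2253, 0.0283]
tcp_rot: [-1.21, 1.209, 1.209]
ft_force: [0.5, 0.3, -1.7]
gripper_width: 0.543
```

```bash
python3 snap.py 4 wrist side;  python3 -c "
from h import *
delta([.6375,-.2242,.028],np.pi/2)"
```

```text
turn [ 0.02 -0.01  0.02] shift [0.0004 0.0004 0.0012] now [ 0.6379 -0.2254  0.0284] t 7.0 g 0.5439894301144933 F [ 0.3  0.7 -1.1]
```

View pics/wrist4.png

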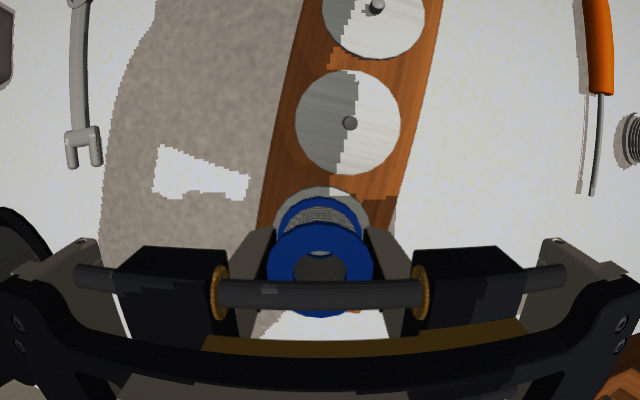

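Blue is over its seat (320,270) but the force still shows its weight hanging. I'll lower it in sub-mm steps.

Request:
apply_moves([
  [[0,0,0,0.0005,0,0,1],[0,0,0,0.001,0,0,1],[0,0,0,0.001,0,0,1]],
])

```text
time_s: 7.38
tcp_pos: [0.638, -0.2254, 0.0279]
tcp_rot: [-1.21, 1.209, 1.209]
ft_force: [-3.4, 0.4, 5.6]
gripper_width: 0.543
```

Request:
apply_moves([
  [[0,0,0,0.0005,0,0,1],[0,0,0,0.001,0,0,1],[0,0,0,0.001,0,0,1]],
])

```text
time_s: 7.75
tcp_pos: [0.638, -0.2254, 0.0278]
tcp_rot: [-1.21, 1.209, 1.209]
ft_force: [-8.5, 3.0, 15.2]
gripper_width: 0.54
```

Contact at TCP z 0.0279 (seated). I'll release and retreat.

Request:
apply_moves([
  [[0,0,0,-0.001,0,0,1],[0,0,0,-0.001,0,0,0.4],[0,0,0,-0.001,0,0,0.2],[0,0,0,-0.001,0,0,0],[0,0,0,-0.001,0,0,0],[0,0,0,-0.001,0,0,0],[0,0,0,-0.02,0,0,0],[0,0,0,-0.05,0,0,0],[0,0,0,-0.09,0,0,0],[0,0,0,-0.115,0,0,0]],
])

```text
time_s: 9.0
tcp_pos: [0.6383, -0.2255, 0.1451]
tcp_rot: [-1.212, 1.208, 1.207]
ft_force: [-0.3, 0.2, -1.5]
gripper_width: 0.999
```

```bash
python3 snap.py 5 wrist side;  python3 -c "
from h import *
delta([.5112,.2167,.143],np.pi/2)"
```

```text
turn [ 0.02 -0.12  0.31] shift [0.0014 0.1277 0.4426] now [ 0.6391 -0.2258  0.1461] t 9.1 g 1.0041740697127144 F [-0.5 -0.6  0.4]
```

View pics/wrist5.png

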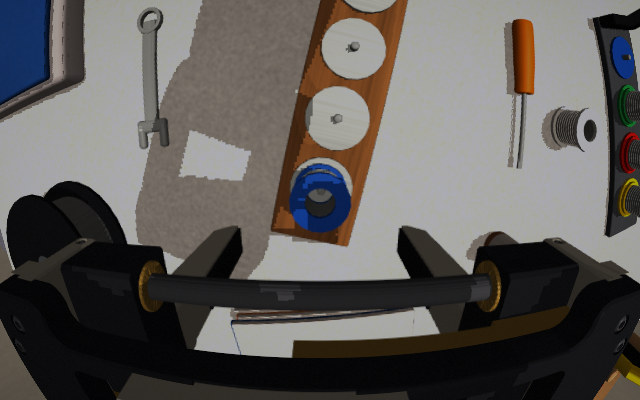

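View pics/side5.png

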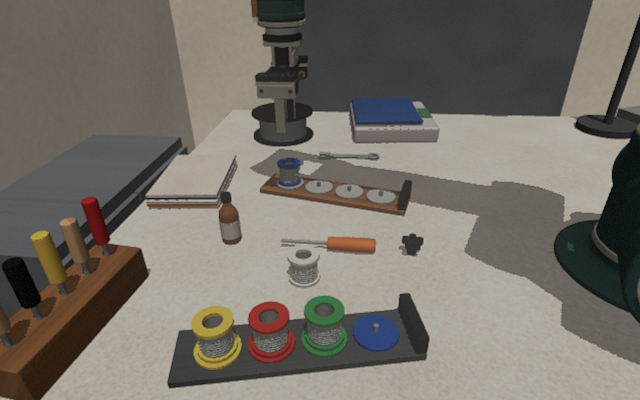

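Blue stands upright on the far seat (wrist 320,195; side 289,172). Green is next.

Request:
apply_moves([
  [[0,0,0,0,0.006,0.022,0],[0,0,0,0,0.02,0.07,0],[0,0,0,0,0.036,0.125,0],[0,0,0,0,0.052,0.18,0],[0,0,0,0,0.069,0.24,0],[0,0,0,0,0.086,0.3,0],[0,0,0,0,0.103,0.355,0],[0,0,0,0,0.117,0.405,0],[0,0,0,0,0.125,0.433,0],[0,0,0,0,0.1275,0.443,0]],
])

```text
time_s: 10.35
tcp_pos: [0.5086, 0.2192, 0.1403]
tcp_rot: [-1.211, 1.209, 1.212]
ft_force: [0.5, 0.2, -0.4]
gripper_width: 0.997
```

Request:
apply_moves([
  [[0,0,0,0,0,0,0],[0,0,0,0,0,0,0]],
])

```text
time_s: 10.6
tcp_pos: [0.5103, 0.2168, 0.1409]
tcp_rot: [-1.209, 1.21, 1.209]
ft_force: [-0.3, 0.3, 0.5]
gripper_width: 1.001
```

```bash
python3 snap.py 6 wrist;  cat > spool.py <<'E'
import sys
from h import *
im,D,p=load("wrist",sys.argv[1]); C=fcloud(p,D); ms=masks(im)
for k in sys.argv[2:]:
    q=ms[k]&(C[...,2]>.058)&(C[...,2]<.072)
    v,u=np.nonzero(q); P=fplane(p,u,v,.065)[:,:2].astype(np.float32)
    e=cv2.fitEllipse(cv2.convexHull(P))
    print(k,len(u),np.round(e[0],4),np.round(e[1],4),np.median(C[q][:,2]).round(4))
E
python3 spool.py 6 green red;python3 -c "
from h import *
delta([.5112,.2167,.027],np.pi/2)"
```

```text
green 2272 [0.511  0.2157] [0.0515 0.052 ] 0.0643
red 1040 [0.577  0.2341] [0.0496 0.051 ] 0.0642
turn [-0.04 -0.01 -0.01] shift [ 0.114  -0.0008  0.    ] now [0.5104 0.2167 0.141 ] t 10.65 g 0.9997682322161432 F [-0.2 -0.7  0.2]
```

View pics/wrist6.png

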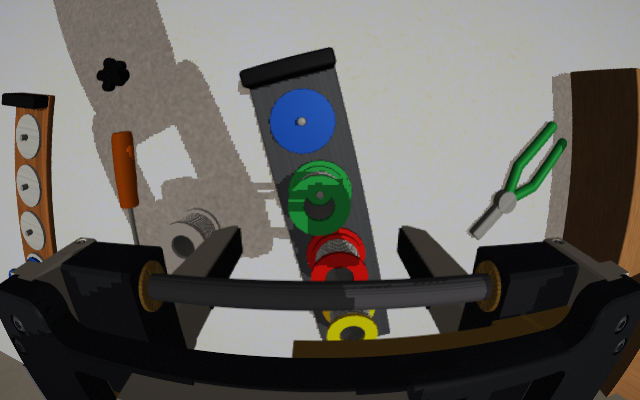

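Green is at (320,197), centred, and measures (0.511, 0.2157). I'll descend and grip.

Request:
apply_moves([
  [[0,0,0,0.03,0,0,0],[0,0,0,0.065,-0.0005,-0.001,0],[0,0,0,0.095,-0.0005,-0.001,0],[0,0,0,0.108,-0.0005,-0.001,0],[0,0,0,0.1135,-0.0005,-0.001,0],[0,0,0,0.1135,-0.0005,-0.001,0.3],[0,0,0,0.1135,-0.0005,-0.001,0.7],[0,0,0,0.1135,-0.0005,-0.001,1],[0,0,0,0.1135,-0.0005,-0.001,1],[0,0,0,0.1135,-0.0005,-0.001,1]],
], newtons=25)

```text
time_s: 11.9
tcp_pos: [0.5107, 0.2167, 0.0279]
tcp_rot: [-1.21, 1.209, 1.209]
ft_force: [-0.4, 1.1, 1.7]
gripper_width: 0.563
```

Request:
apply_moves([
  [[0,0,0,0,0,0,1],[0,0,0,0,0,0,1],[0,0,0,0,0,0,1]],
])

```text
time_s: 12.28
tcp_pos: [0.5107, 0.2167, 0.0278]
tcp_rot: [-1.209, 1.209, 1.209]
ft_force: [-1.9, 0.0, 4.5]
gripper_width: 0.563
```

Request:
apply_moves([
  [[0,0,0,-0.01,0,0,1],[0,0,0,-0.03,0,0,1],[0,0,0,-0.06,0,0,1],[0,0,0,-0.09,0,0,1],[0,0,0,-0.11,0,0,1],[0,0,0,-0.115,0,0,1],[0,0,0,-0.115,0,0,1]],
])

```text
time_s: 13.15
tcp_pos: [0.5105, 0.2166, 0.1422]
tcp_rot: [-1.209, 1.209, 1.21]
ft_force: [-0.4, 0.0, -0.9]
gripper_width: 0.565
```

```bash
python3 snap.py 7 side;  python3 -c "
from h import *
delta([.5692,-.2092,.143],np.pi/2)"
```

```text
turn [ 0.02 -0.02 -0.06] shift [-0.0012 -0.0587 -0.4257] now [0.5103 0.2165 0.1417] t 13.2 g 0.5587523079437723 F [ 0.5  0.4 -2.2]
```

View pics/side7.png

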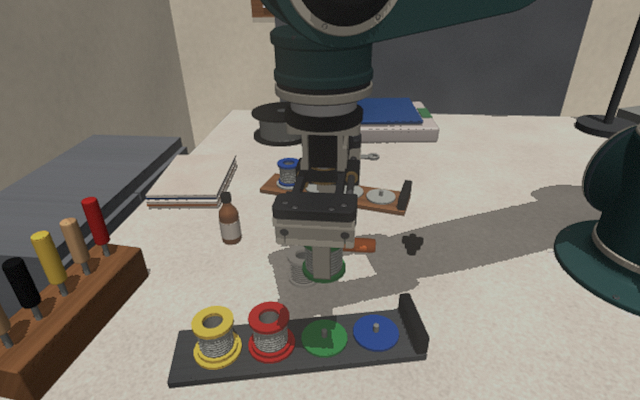

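Green is lifted upright (324,265). I'll carry it to the second-farthest seat.

Request:
apply_moves([
  [[0,0,0,0,-0.003,-0.02,1],[0,0,0,0,-0.009,-0.065,1],[0,0,0,0,-0.017,-0.12,1],[0,0,0,0,-0.024,-0.175,1],[0,0,0,0,-0.032,-0.23,1],[0,0,0,0,-0.039,-0.285,1],[0,0,0,0,-0.047,-0.34,1],[0,0,0,0,-0.053,-0.388,1],[0,0,0,0,-0.057,-0.416,1],[0,0,0,0,-0.0585,-0.426,1]],
])

```text
time_s: 14.45
tcp_pos: [0.5685, -0.2115, 0.1417]
tcp_rot: [-1.207, 1.211, 1.209]
ft_force: [-0.3, 1.0, -1.9]
gripper_width: 0.561
```

Request:
apply_moves([
  [[0,0,0,0,0,0,1],[0,0,0,0,0,0,1]],
])

```text
time_s: 14.7
tcp_pos: [0.5692, -0.2085, 0.1425]
tcp_rot: [-1.21, 1.209, 1.21]
ft_force: [0.7, -0.1, -2.0]
gripper_width: 0.563
```

```bash
python3 snap.py 8 wrist;  python3 -c "
from h import *
delta([.5692,-.2092,.028],np.pi/2)"
```

```text
turn [ 0.08  0.01 -0.  ] shift [ 0.1147  0.     -0.0007] now [ 0.5692 -0.2085  0.1427] t 14.75 g 0.5654988149853172 F [-0.7 -0.6 -1.3]
```

View pics/wrist8.png

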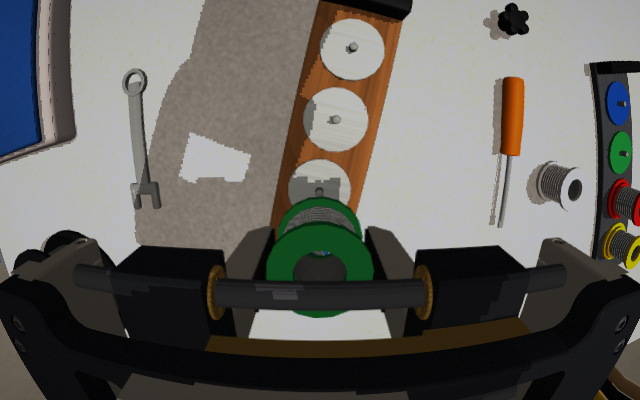

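Green is held over its seat (320,190), aligned. I'll descend.

Request:
apply_moves([
  [[0,0,0,0.02,0,-0.0005,1],[0,0,0,0.05,0,-0.0005,1],[0,0,0,0.075,0,-0.0005,1],[0,0,0,0.092,0,-0.0005,1],[0,0,0,0.1,0,-0.0005,1],[0,0,0,0.106,0,-0.0005,1],[0,0,0,0.11,0,-0.0005,1],[0,0,0,0.113,0,-0.0005,1],[0,0,0,0.1145,0,-0.0005,1],[0,0,0,0.1145,0,-0.0005,1]],
])

```text
time_s: 16.0
tcp_pos: [0.5694, -0.2099, 0.0282]
tcp_rot: [-1.21, 1.209, 1.209]
ft_force: [-0.2, 0.5, -2.1]
gripper_width: 0.563
```

Request:
apply_moves([
  [[0,0,0,0.0005,0,0,1],[0,0,0,0.001,0,0,1],[0,0,0,0.001,0,0,1]],
])

```text
time_s: 16.38
tcp_pos: [0.5695, -0.2099, 0.0279]
tcp_rot: [-1.21, 1.209, 1.209]
ft_force: [-3.7, 1.2, 5.8]
gripper_width: 0.562
```

Contact, same height as blue. I'll release and retreat.

Request:
apply_moves([
  [[0,0,0,0,0,0,1],[0,0,0,0,0,0,0.4],[0,0,0,0,0,0,0.2],[0,0,0,0,0,0,0],[0,0,0,0,0,0,0],[0,0,0,0,0,0,0],[0,0,0,-0.02,0,0,0],[0,0,0,-0.05,0,0,0],[0,0,0,-0.09,0,0,0],[0,0,0,-0.115,0,0,0]],
])

```text
time_s: 17.62
tcp_pos: [0.5698, -0.21, 0.1459]
tcp_rot: [-1.212, 1.208, 1.207]
ft_force: [0.5, 0.5, -0.5]
gripper_width: 1.001
```

```bash
python3 snap.py 9 wrist side;  python3 -c "
from h import *
delta([.579,.2328,.143],np.pi/2)"
```

```text
turn [ 0.03 -0.12  0.3 ] shift [ 0.0029 -0.0087  0.4431] now [ 0.5705 -0.2103  0.1469] t 17.725 g 0.9959817253002198 F [ 0.7  0.1 -1. ]
```

View pics/wrist9.png

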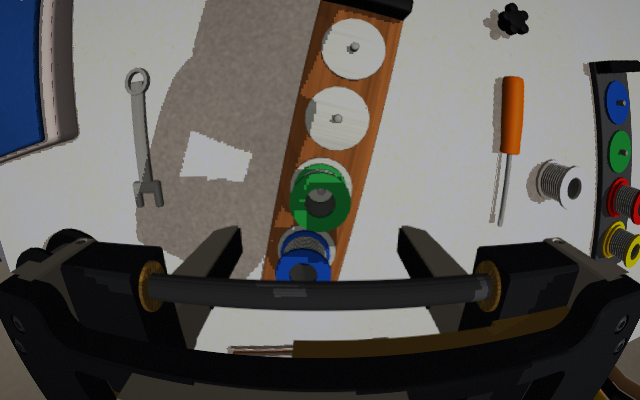

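View pics/side9.png

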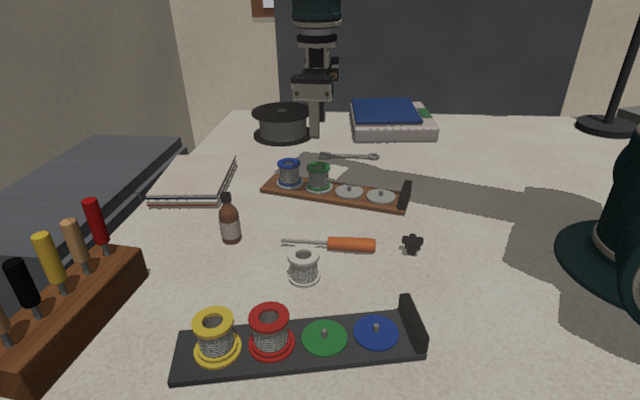

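Green stands upright next to blue (side 318,177). Red is next.

Request:
apply_moves([
  [[0,0,0,0,0,0.022,0],[0,0,0,0,-0.002,0.07,0],[0,0,0,0,-0.003,0.125,0],[0,0,0,0,-0.004,0.18,0],[0,0,0,0,-0.005,0.24,0],[0,0,0,0,-0.006,0.3,0],[0,0,0,0,-0.007,0.355,0],[0,0,0,0,-0.008,0.405,0],[0,0,0,0,-0.009,0.433,0],[0,0,0,0,-0.009,0.443,0]],
])

```text
time_s: 18.98
tcp_pos: [0.5769, 0.2352, 0.141]
tcp_rot: [-1.211, 1.21, 1.212]
ft_force: [-0.9, -0.5, -0.3]
gripper_width: 0.997
```

Request:
apply_moves([
  [[0,0,0,0,0,0,0],[0,0,0,0,0,0,0]],
])

```text
time_s: 19.23
tcp_pos: [0.578, 0.2323, 0.142]
tcp_rot: [-1.209, 1.21, 1.209]
ft_force: [-0.3, 0.6, 0.4]
gripper_width: 1.0
```

```bash
python3 snap.py 10 wrist; python3 spool.py 10 red yellow;python3 -c "
from h import *
delta([.579,.2328,.0275],np.pi/2)"
```

```text
red 2286 [0.5793 0.2339] [0.0514 0.052 ] 0.0643
yellow 1054 [0.646  0.2487] [0.0511 0.0524] 0.0642
turn [-0.04 -0.01 -0.01] shift [ 0.1146 -0.0009  0.0006] now [0.5782 0.2322 0.1421] t 19.275 g 0.9962464033869498 F [-0.5 -0.4  0.4]
```

View pics/wrist10.png

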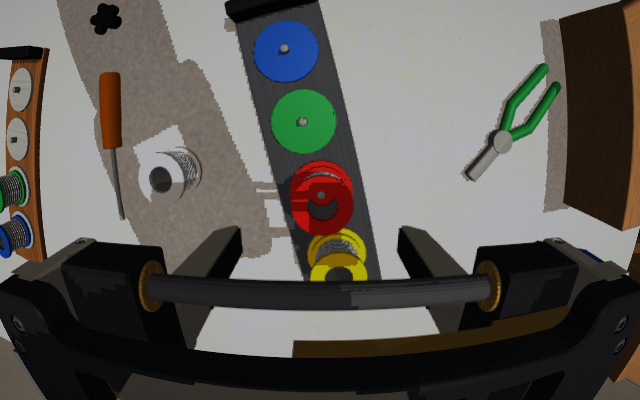

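Red is at (321,198) and measures (0.5793, 0.2339).

Request:
apply_moves([
  [[0,0,0,0.03,-0.0005,0.0005,0],[0,0,0,0.065,-0.001,0.0015,0],[0,0,0,0.095,-0.001,0.0015,0],[0,0,0,0.109,-0.001,0.0015,0],[0,0,0,0.1145,-0.001,0.0015,0],[0,0,0,0.1145,-0.001,0.0015,0.3],[0,0,0,0.1145,-0.001,0.0015,0.7],[0,0,0,0.1145,-0.001,0.0015,1],[0,0,0,0.1145,-0.001,0.0015,1],[0,0,0,0.1145,-0.001,0.0015,1]],
], newtons=25)

```text
time_s: 20.52
tcp_pos: [0.5792, 0.2347, 0.0279]
tcp_rot: [-1.21, 1.209, 1.209]
ft_force: [-1.3, -0.5, 1.3]
gripper_width: 0.543
```

Request:
apply_moves([
  [[0,0,0,0,0,0,1],[0,0,0,0,0,0,1],[0,0,0,0,0,0,1]],
])

```text
time_s: 20.9
tcp_pos: [0.5792, 0.2347, 0.0278]
tcp_rot: [-1.21, 1.209, 1.209]
ft_force: [-0.1, -0.1, 4.4]
gripper_width: 0.548
```

Request:
apply_moves([
  [[0,0,0,-0.01,0,0,1],[0,0,0,-0.03,0,0,1],[0,0,0,-0.06,0,0,1],[0,0,0,-0.09,0,0,1],[0,0,0,-0.11,0,0,1],[0,0,0,-0.115,0,0,1],[0,0,0,-0.115,0,0,1]],
])

```text
time_s: 21.78
tcp_pos: [0.579, 0.2346, 0.1422]
tcp_rot: [-1.209, 1.209, 1.21]
ft_force: [0.1, -0.1, -2.1]
gripper_width: 0.548
```

```bash
python3 snap.py 11 side;  python3 -c "
from h import *
delta([.5012,-.1938,.143],np.pi/2)"
```

```text
turn [ 0.02 -0.02 -0.07] shift [-0.0011  0.0778 -0.4283] now [0.5788 0.2345 0.1417] t 21.825 g 0.5458814919457338 F [-0.2 -0.8 -1.6]
```

View pics/side11.png

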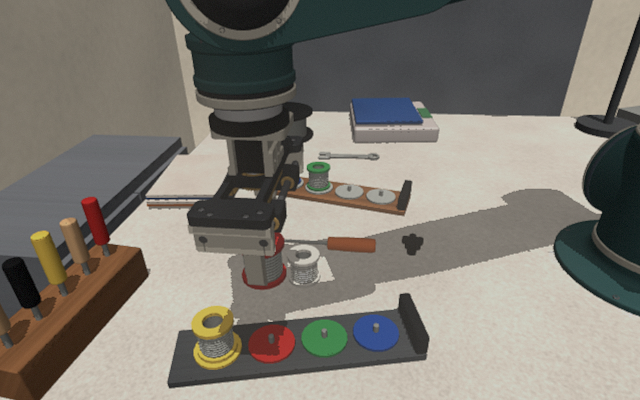

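Red is lifted (263,275). I'll carry it to the third seat.

Request:
apply_moves([
  [[0,0,0,0,0.004,-0.02,1],[0,0,0,0,0.012,-0.065,1],[0,0,0,0,0.022,-0.12,1],[0,0,0,0,0.032,-0.175,1],[0,0,0,0,0.042,-0.23,1],[0,0,0,0,0.052,-0.285,1],[0,0,0,0,0.062,-0.34,1],[0,0,0,0,0.071,-0.39,1],[0,0,0,0,0.076,-0.418,1],[0,0,0,0,0.078,-0.4285,1]],
])

```text
time_s: 23.08
tcp_pos: [0.5001, -0.1955, 0.1419]
tcp_rot: [-1.207, 1.211, 1.209]
ft_force: [-0.1, 0.5, -1.6]
gripper_width: 0.548
```

Request:
apply_moves([
  [[0,0,0,0,0,0,1],[0,0,0,0,0,0,1]],
])

```text
time_s: 23.32
tcp_pos: [0.5014, -0.193, 0.1425]
tcp_rot: [-1.21, 1.209, 1.21]
ft_force: [-0.7, -0.1, -2.3]
gripper_width: 0.547
```

```bash
python3 snap.py 12 wrist;  python3 -c "
from h import *
delta([.5012,-.1938,.028],np.pi/2)"
```

```text
turn [ 0.08  0.01 -0.  ] shift [ 0.1146  0.0003 -0.0008] now [ 0.5015 -0.193   0.1426] t 23.375 g 0.5496573958769211 F [-0.  -1.1 -1.9]
```

View pics/wrist12.png

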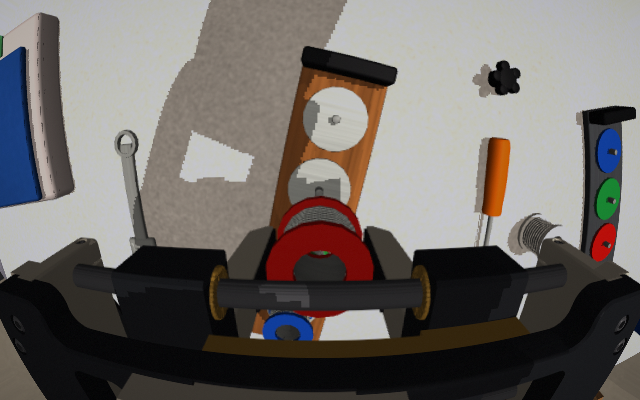

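Red is over its seat (320,190), aligned. I'll descend.

Request:
apply_moves([
  [[0,0,0,0.02,0,-0.0005,1],[0,0,0,0.05,0,-0.0005,1],[0,0,0,0.075,0,-0.0005,1],[0,0,0,0.092,0,-0.0005,1],[0,0,0,0.1,0,-0.0005,1],[0,0,0,0.106,0,-0.0005,1],[0,0,0,0.11,0,-0.0005,1],[0,0,0,0.113,0,-0.0005,1],[0,0,0,0.1145,0,-0.0005,1],[0,0,0,0.1145,0,-0.0005,1]],
])

```text
time_s: 24.62
tcp_pos: [0.5014, -0.1944, 0.0283]
tcp_rot: [-1.21, 1.209, 1.209]
ft_force: [-1.1, 0.4, -2.0]
gripper_width: 0.548
```

Request:
apply_moves([
  [[0,0,0,0.0005,0,0,1],[0,0,0,0.001,0,0,1],[0,0,0,0.001,0,0,1]],
])

```text
time_s: 25.0
tcp_pos: [0.5015, -0.1945, 0.0278]
tcp_rot: [-1.21, 1.209, 1.209]
ft_force: [-3.1, 1.1, 6.5]
gripper_width: 0.548
```

Request:
apply_moves([
  [[0,0,0,0,0,0,1],[0,0,0,0,0,0,0.4],[0,0,0,0,0,0,0.2],[0,0,0,0,0,0,0],[0,0,0,0,0,0,0],[0,0,0,0,0,0,0],[0,0,0,-0.02,0,0,0],[0,0,0,-0.05,0,0,0],[0,0,0,-0.09,0,0,0],[0,0,0,-0.115,0,0,0]],
])

```text
time_s: 26.25
tcp_pos: [0.5018, -0.1946, 0.1458]
tcp_rot: [-1.212, 1.208, 1.207]
ft_force: [-0.5, 0.4, 0.2]
gripper_width: 1.001
```

```bash
python3 snap.py 13 wrist side;  python3 -c "
from h import *
delta([.6475,.249,.143],np.pi/2)"
```

```text
turn [ 0.03 -0.13  0.29] shift [ 0.0034 -0.1452  0.4438] now [ 0.5025 -0.1949  0.1467] t 26.35 g 0.9997468281586478 F [-0.2 -0.2 -1.4]
```

View pics/wrist13.png

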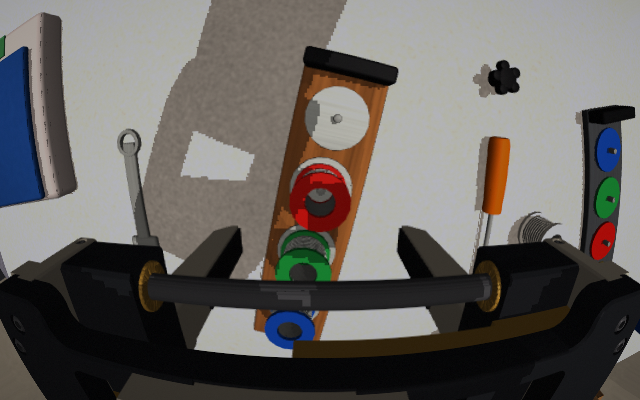

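View pics/side13.png

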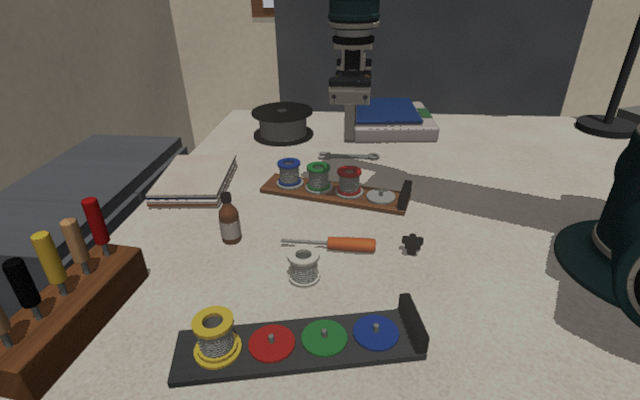

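Red is seated (side 348,180). Last is yellow.

Request:
apply_moves([
  [[0,0,0,0,-0.007,0.022,0],[0,0,0,0,-0.023,0.07,0],[0,0,0,0,-0.04,0.123,0],[0,0,0,0,-0.058,0.178,0],[0,0,0,0,-0.077,0.236,0],[0,0,0,0,-0.096,0.295,0],[0,0,0,0,-0.115,0.352,0],[0,0,0,0,-0.132,0.405,0],[0,0,0,0,-0.142,0.434,0],[0,0,0,0,-0.146,0.444,0]],
])

```text
time_s: 27.6
tcp_pos: [0.647, 0.2511, 0.1416]
tcp_rot: [-1.21, 1.209, 1.211]
ft_force: [-0.7, -0.0, 0.6]
gripper_width: 1.0
```

Request:
apply_moves([
  [[0,0,0,0,0,0,0],[0,0,0,0,0,0,0]],
])

```text
time_s: 27.85
tcp_pos: [0.647, 0.2485, 0.1423]
tcp_rot: [-1.209, 1.21, 1.209]
ft_force: [0.3, -0.2, -0.9]
gripper_width: 0.999
```

```bash
python3 snap.py 14 wrist; python3 spool.py 14 yellow;python3 -c "
from h import *
delta([.647,.249,.0275],np.pi/2)"
```

```text
yellow 2309 [0.6474 0.2491] [0.0513 0.0525] 0.0643
turn [-0.04 -0.01  0.01] shift [1.149e-01 1.000e-04 5.000e-04] now [0.6471 0.2485 0.1424] t 27.9 g 0.9966728780436904 F [ 1.  -0.1 -0.1]
```

View pics/wrist14.png

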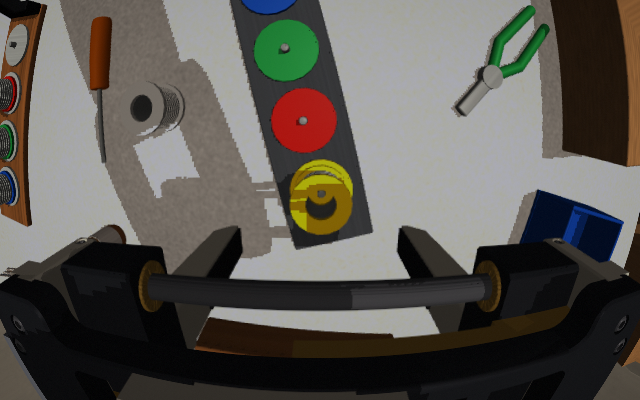

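Yellow is at (321,197) and measures (0.6474, 0.2491).

Request:
apply_moves([
  [[0,0,0,0.03,0,0.0005,0],[0,0,0,0.065,0,0.0005,0],[0,0,0,0.095,0,0.0005,0],[0,0,0,0.109,0,0.0005,0],[0,0,0,0.1145,0,0.0005,0],[0,0,0,0.1145,0,0.0005,0.3],[0,0,0,0.1145,0,0.0005,0.7],[0,0,0,0.1145,0,0.0005,1],[0,0,0,0.1145,0,0.0005,1],[0,0,0,0.1145,0,0.0005,1]],
], newtons=25)

```text
time_s: 29.15
tcp_pos: [0.6472, 0.2502, 0.028]
tcp_rot: [-1.21, 1.209, 1.209]
ft_force: [-0.5, 0.1, 2.0]
gripper_width: 0.562
```

Request:
apply_moves([
  [[0,0,0,0,0,0,1],[0,0,0,0,0,0,1],[0,0,0,0,0,0,1]],
])

```text
time_s: 29.52
tcp_pos: [0.6472, 0.2502, 0.0279]
tcp_rot: [-1.21, 1.209, 1.209]
ft_force: [-1.5, -1.3, 4.8]
gripper_width: 0.565
```

Request:
apply_moves([
  [[0,0,0,-0.01,0,0,1],[0,0,0,-0.03,0,0,1],[0,0,0,-0.06,0,0,1],[0,0,0,-0.09,0,0,1],[0,0,0,-0.11,0,0,1],[0,0,0,-0.115,0,0,1],[0,0,0,-0.115,0,0,1]],
])

```text
time_s: 30.4
tcp_pos: [0.647, 0.2501, 0.1422]
tcp_rot: [-1.209, 1.209, 1.21]
ft_force: [0.3, -0.7, -1.2]
gripper_width: 0.563
```

```bash
python3 snap.py 15 side;  python3 -c "
from h import *
delta([.4328,-.1785,.143],np.pi/2)"
```

```text
turn [ 0.02 -0.02 -0.07] shift [-0.001   0.2142 -0.4285] now [0.6468 0.2501 0.1416] t 30.45 g 0.5620925548410729 F [-0.   0.4 -1. ]
```

View pics/side15.png

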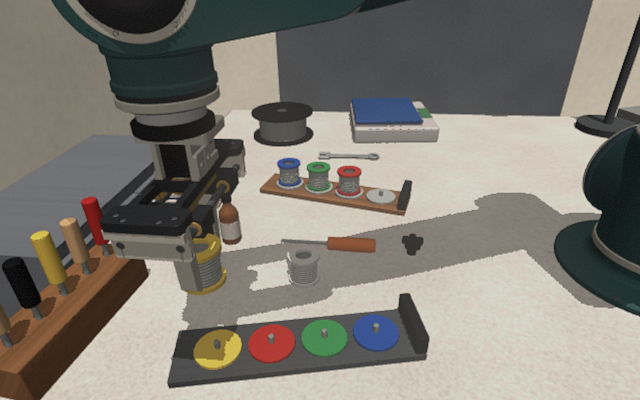

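Yellow is lifted upright (206,265). I'll carry it to the seat next to the stop.

Request:
apply_moves([
  [[0,0,0,0,0.01,-0.02,1],[0,0,0,0,0.032,-0.065,1],[0,0,0,0,0.058,-0.117,1],[0,0,0,0,0.085,-0.17,1],[0,0,0,0,0.112,-0.224,1],[0,0,0,0,0.139,-0.278,1],[0,0,0,0,0.167,-0.334,1],[0,0,0,0,0.193,-0.387,1],[0,0,0,0,0.209,-0.418,1],[0,0,0,0,0.214,-0.4285,1]],
])

```text
time_s: 31.7
tcp_pos: [0.4322, -0.1796, 0.1418]
tcp_rot: [-1.207, 1.211, 1.209]
ft_force: [-0.2, 0.5, -1.6]
gripper_width: 0.562
```

Request:
apply_moves([
  [[0,0,0,0,0,0,1],[0,0,0,0,0,0,1]],
])

```text
time_s: 31.95
tcp_pos: [0.4337, -0.1775, 0.1423]
tcp_rot: [-1.21, 1.209, 1.211]
ft_force: [0.2, -0.1, -0.5]
gripper_width: 0.566
```

```bash
python3 snap.py 16 wrist;  python3 -c "
from h import *
delta([.4328,-.1785,.028],np.pi/2)"
```

```text
turn [ 0.1   0.02 -0.02] shift [ 0.1144  0.0009 -0.001 ] now [ 0.4337 -0.1775  0.1424] t 32.0 g 0.5638679255234178 F [-0.7  0.4 -1.1]
```

View pics/wrist16.png

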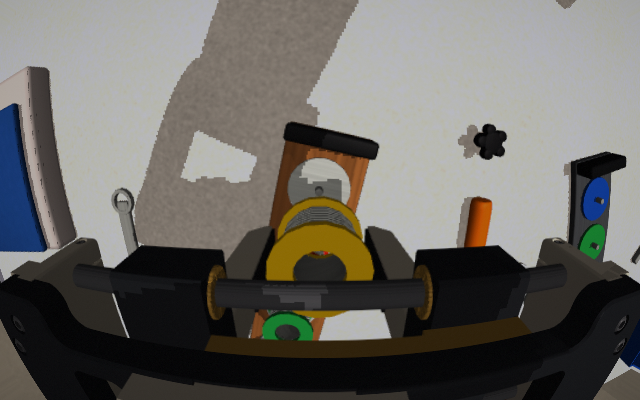

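Yellow is over the seat next to the stop (320,188), aligned.

Request:
apply_moves([
  [[0,0,0,0.02,0.0005,-0.0005,1],[0,0,0,0.05,0.001,-0.0005,1],[0,0,0,0.075,0.001,-0.0005,1],[0,0,0,0.092,0.001,-0.0005,1],[0,0,0,0.1,0.001,-0.0005,1],[0,0,0,0.106,0.001,-0.0005,1],[0,0,0,0.11,0.001,-0.0005,1],[0,0,0,0.113,0.001,-0.0005,1],[0,0,0,0.1145,0.001,-0.0005,1],[0,0,0,0.1145,0.001,-0.0005,1]],
])

```text
time_s: 33.25
tcp_pos: [0.4323, -0.1789, 0.0283]
tcp_rot: [-1.21, 1.209, 1.209]
ft_force: [-0.5, -0.3, -2.0]
gripper_width: 0.561
```

Request:
apply_moves([
  [[0,0,0,0.0005,0,0,1],[0,0,0,0.001,0,0,1],[0,0,0,0.001,0,0,1]],
])

```text
time_s: 33.62
tcp_pos: [0.4325, -0.179, 0.0278]
tcp_rot: [-1.21, 1.209, 1.209]
ft_force: [-3.2, 1.2, 8.0]
gripper_width: 0.565
```

Request:
apply_moves([
  [[0,0,0,0,0,0,1],[0,0,0,0,0,0,0.4],[0,0,0,0,0,0,0.2],[0,0,0,0,0,0,0],[0,0,0,0,0,0,0],[0,0,0,0,0,0,0],[0,0,0,-0.02,0,0,0],[0,0,0,-0.05,0,0,0],[0,0,0,-0.09,0,0,0],[0,0,0,-0.115,0,0,0]],
])

```text
time_s: 34.88
tcp_pos: [0.4326, -0.1791, 0.1441]
tcp_rot: [-1.211, 1.208, 1.208]
ft_force: [-0.4, 0.1, 0.3]
gripper_width: 1.0
```

Request:
apply_moves([
  [[0,0,0,-0.02,0,0.02,0],[0,0,0,-0.04,0,0.06,0],[0,0,0,-0.05,0,0.11,0],[0,0,0,-0.05,0,0.15,0],[0,0,0,-0.05,0,0.18,0],[0,0,0,-0.05,0,0.2,0],[0,0,0,-0.05,0,0.2,0],[0,0,0,-0.05,0,0.2,0]],
])

```text
time_s: 35.88
tcp_pos: [0.4323, 0.0206, 0.1921]
tcp_rot: [-1.21, 1.209, 1.209]
ft_force: [-0.4, 0.3, -0.5]
gripper_width: 1.0
```

```bash
python3 snap.py 17 top side; python3 - <<'E'
from h import *
im,D,p=load("top",17); C=cloud(p,D); ms=masks(im)
for k,m in ms.items():
    q=m&(C[...,2]>.055)&(C[...,2]<.075)&(C[...,0]>.3)&(C[...,0]<.8)&(C[...,1]<-.1)&(C[...,1]>-.35)
    v,u=np.nonzero(q); P=plane(p,u,v,.065)[:,:2].astype(np.float32); e=cv2.fitEllipse(cv2.convexHull(P))
    print(k,len(u),np.round(e[0],4),np.round(e[1],4),np.percentile(C[q][:,2],[5,50,95]).round(4))
E
```

```text
yellow 522 [ 0.4329 -0.1797] [0.0498 0.0519] [0.0625 0.0649 0.0671]
red 504 [ 0.5014 -0.1954] [0.0505 0.0512] [0.0626 0.0649 0.0668]
green 454 [ 0.5696 -0.2108] [0.0497 0.05  ] [0.0627 0.0651 0.0671]
blue 466 [ 0.6379 -0.2263] [0.0497 0.051 ] [0.0628 0.0648 0.0672]
```

View pics/top17.png

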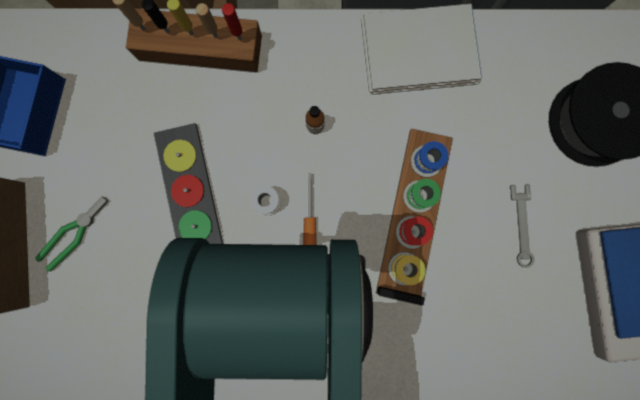

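View pics/side17.png

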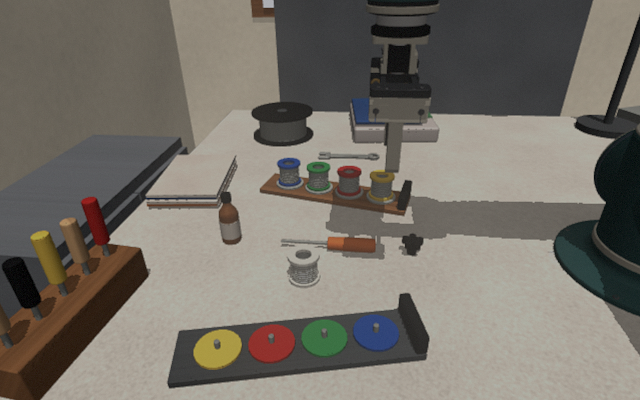

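All four stand on their seats within 1 mm of centre, with tops level at 65 mm. The order from the wooden stop is yellow, red, green, blue, and the robot is clear of everything. I'll hand in.

```bash
python3 -c "
from cell import sign_off
print(sign_off())"
```

```text
the job is handed in; nothing more can be done
None
```

I moved all four spools to the wooden rack in reverse order and handed the job in at about 36 s of robot time. Counted from the wooden rack's black stop they now stand yellow, red, green, blue. On the grey rack they stood blue, green, red, yellow.

- **Final position:** in the last top view each spool was within about 1 mm of its seat centre. All four tops were level at 65 mm, which is upright and flat on the seats. The side view agrees, and the gripper was open and clear of everything.
- **Forces:** the highest force in any reading was about 18 N, when I pressed blue lightly onto its seat to confirm contact.
- **Untouched items:** I left the white look-alike spool, the bottle and the tools alone.
- **Disagreement between cameras:** the side camera's positions differed from the top camera's by 4–6 mm in y. The wrist camera agreed with the top camera to within about 2 mm, so I used the top camera's positions shifted 1.5 mm, with small wrist-camera corrections at the picks. In the final top view the spools were centred on the seats.

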